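# Close the end cover of a rub tester

## Task

Slide the loose grey end cover across the bench, in between the rub tester's guide rails, until the blade on its front comes up against the quarter-turn fastener; then turn the fastener's wing clockwise until its slot lines up with the blade. Then push the cover fully home, so that its blade enters the slot and the rubber gasket on the frame is squeezed flat, and finish while still pushing it there. Keep the cover standing on the bench, and leave the weight, dish, ring, jar and screwdriver where they are.

Things in the scene. Friction and masses are not known exactly. Their poses are not given: they have to be found in the camera images.
- tester: Blue rub tester, fixed. Origin on the bench below the middle of its front end; x points into the machine, y across, z up. Deck: x 0 to 150, y +-75, top 50 mm high; housing: x 130 to 230, 98 mm high. In front, two guide rails 14 mm high along x from -90 to 0, inner faces at y = +-56.5 (1.5 mm play each side of the cover); their outer ends flare to a mouth 145 mm wide at x = -119.
- fastener_axis (a point): Point on the deck (50 mm above the bench, tester x = 44, y = 0) on the upright turning axis of the fastener; axes as the tester. The fastener is a steel disc of 22 mm radius, its foot cut right across by a slot 20 mm wide (52 to 68 mm above the bench). Until it is aligned, the disc stops the blade's tip at tester x = 22 mm.
- fastener (a joint): Turn of the fastener in rad, growing clockwise seen from above, range 0 to 2.1. At 0 wing and slot lie across the tester (along its y), at 1.571 along the tester's x: slot in line with the blade. It starts at 0.2 to 0.7 and stays where it is left (friction about 0.08 N m).
- fastener_wing (a point): Grip point on the fastener's wing, on the turning axis, 94 mm above the bench. The wing is an upright steel bar 12 mm thick, 36 mm long, from 72 to 108 mm above the bench, standing on a round cap of 22 mm radius; it runs along the slot. The point turns with it, its y axis along the wing.
- gasket (a joint): Sprung rubber gasket plate on the tester's front end, 110 mm wide, from 6 to 48 mm above the bench. Value in m: 0 free (its face at tester x = -12 mm), 0.008 squeezed flat (stop; face at x = -4 mm). It takes about 3 N to start and 10 N to squeeze flat, and springs back.
- cover_center (a point): Middle of the loose end cover, 35 mm above the bench: a grey box 70 mm (x) by 110 mm (y) by 70 mm high, about 0.45 kg, standing 205 to 260 mm in front of the tester. Its x points forward, to the tester. From its front a steel blade sticks out 48 mm along x, 6 mm wide, 54 to 66 mm above the bench.
- cover_back (a point): Middle of the cover's flat back face (35 mm behind the centre, 35 mm above the bench), where it is pushed; keep the push below 45 mm height so that it does not tip.
- blade_tip (a point): Tip of the blade: 83 mm ahead of the cover's centre along its x, 60 mm above the bench. With the cover home it lies about at tester x = 44, y = 0.
- weight: Bystander: brass weight, 38 mm across, 54 mm high, beside the tester on the robot's side; origin at its foot.
- dish: Bystander: white dish, 76 mm across, 20 mm high, beyond the cover's path; origin at its foot.
- screwdriver: Bystander: screwdriver lying on the bench, origin near its middle.
- clamp_ring: Bystander: steel specimen ring lying on the bench, 70 mm across, 12 mm high, on the right; origin at its foot.
- jar: Bystander: white jar with a cap, 60 mm high, 60 mm across, on the right; origin at its foot.
Mind the look-alikes: they are no part of the job. Several things look just like the part that bears cover_center: the one meant starts farthest to the robot's left.

How it is judged (in metres and radians):
On the way, in this order (a step that is already met when the one before it is completed fails the run):
1. The cover stands between the rails with its blade up against the fastener (tip within 10 mm of it) (x of blade_tip in the frame of tester above 0.012 m and y of blade_tip in the frame of tester between -0.008 and 0.008 m), for 0.2 s.
2. The fastener is turned until its slot is in line with the blade (within 11 degrees) (value of joint fastener between 1.3808 and 1.7608 rad), for 0.2 s.
At the end, for the whole second after the job is handed in: Slot in line with the blade (11 degrees); cover home: blade tip 39 mm or more past the front end and within 8 mm of the middle line, square (4.5 degrees), upright on the bench; gasket squeezed by 5.5 of its 8 mm or more; the robot still pushes the cover with over 3 N; at rest (all of step 2 and value of joint gasket above 0.0055 m and x of blade_tip in the frame of tester above 0.039 m and y of blade_tip in the frame of tester between -0.008 and 0.008 m and angle between the x axis of cover_center and the x axis of tester, either way round below 0.08 rad and angle between cover_center's own z axis and vertical below 0.08 rad and height (world z) of cover_center below 0.04 m and contact force between any of the fingers, the arm and cover above 3 N and linear speed of cover below 0.02 m/s); the arm keeps its last pose, push and grip.
It fails at once if the cover is lifted off the bench or tipped (height (world z) of cover_center above 0.055 m or angle between cover_center's own z axis and vertical above 0.35 rad).
It fails at once if a bystander is moved by more than 30 mm (distance of any of weight, dish, screwdriver, clamp_ring, jar from where it was at the start of the episode above 0.03 m).
It also fails if it takes over 69 s, if anything falls off the work surface, if the arm or the gripper's body presses on something with over 40 N, if the wrist force passes 120 N, or if a joint passes its speed limit or range.

## Robot

A 6-joint arm with a two-finger parallel gripper is mounted at the origin on the work surface. World frame = base frame: x ahead of the robot, y to its left, z up, the work surface at z = 0. Lengths are in mm, angles in rad, forces in N, time in s.
With the tool pointing down it reaches from about 350 to 775 mm from the base axis. Payload 7.3 kg.
Tool frame: the origin (TCP) lies at the centre of the arm's flange, where the gripper is bolted on; the fingertips stand 178 mm ahead of it and the grasp point (between the pads) lies 159 mm ahead of it; z points along the fingers, y is the direction in which the jaws open and shut (so a half turn about z gives the same grasp; the last joint's range is limited). The gripper opens to 92 mm and grips with 3 to 60 N. Pads are 19 mm wide; open, the fingers measure 130 mm over their backs; the gripper's body (75 mm by 190 mm) begins 47 mm behind the grasp point.
Start: joints at [1.163, 0.342, 1.524, -0, 1.275, -0.146], TCP at [135.858, 507.12, 404.741] pointing down, gripper open.
Joint ranges: [-2.53, 2.53], [-0.77, 2.02], [0.04, 2.7], [-1, 4.14], [0.28, 2.66], [-3.11, 3.11]. Speed limits (rad/s): [2.57, 2.57, 3.14, 3.14, 3.14, 3.14].

## Interface

Orientations are given as [roll, pitch, yaw] about the fixed x, y, z axes, in that order (R = Rz(yaw) Ry(pitch) Rx(roll)).
In Python, from plant import get_obs, capture, close_job gives the robot as it stands. The module is installed in compiled form; this text tells all that it offers.
- The arm moves only by the shell command python3 -m pendant 'ROWS'. ROWS is JSON, a list of rows, each a list of 3 entries, a list of its own where there are three numbers: the shift along the tool's x, y, z in m, then the turn, a rotation vector about the tool's x, y, z in rad, then the finger opening in m, from 0 to 0.0918. In form: [[[tx, ty, tz], [wx, wy, wz], fingers], ...]. A call has 1 to 10 rows; each row is the pose to reach, as a shift and turn from the pose commanded when the call began, along the tool's axes at that moment; what a row does not reach only later rows make up. A row lasts 1/12 s, in which the tool goes at most 41.7 mm and 7.16 degrees, less where a joint would pass 70% of its speed; a pose out of reach is approached as far as the arm can. A call with a gripper value outside its range is refused whole. The fingers move at their own pace and stop on an object; the grip force is fixed at half the most. Time passes only in rows, so rows that repeat a pose let the fingers close. It gives the time, the measured TCP pose, the force and the opening at its end, in the units of the state.
- get_obs(): the state, without advancing time (a new reading comes with each control period).
- capture(name): name is "scene" or "top"; returns a dict with "color" (400x640x3 uint8, red, green, blue), "mtx" (3x3 intrinsics, pixels), "dist" ([k1, k2, p1, p2, k3] as OpenCV has them; the pictures are not rectified), "rvec" (rotation vector, rad) and "tvec" (3), from world to camera coordinates, as OpenCV has them. Camera axes: x right, y down, z forward; pixel columns grow to the right and rows downward; lengths in mm; the calibration is good to about 2 mm. A picture is of the moment at which its call begins. There is no depth.
- close_job(): hands the job in, once; it reports no verdict.
The state is a dict: "time": time; "joint_positions": joint angles; "dq": joint speeds; "tau": joint torques, N m; "tool_pos": TCP position; "tcp_rot": TCP orientation; "contact_force": force on the tool from outside, world axes, zero at the start; "moment": the same for the moment, N m; "grip_width": finger opening in mm.
Only numpy, scipy, OpenCV 4.12 (cv2) and the standard library are available. Lean on these libraries where they do the work, as an engineer would, in place of code of your own. Each camera call takes 0.05 s, during which the arm holds its last target. There are 200 camera calls.

## Working session

There is one attempt and no reset: what is moved stays moved. The work goes in short steps, Python scripts to look and compute and a shell command to move; the robot and the scene stay as the last step left them, time stands still between calls to the robot, and variables do not carry over. Pictures are saved under pics/ and viewed, about 8 in all and at most 12, crops included, and the job is handed in when it is done.

```bash
mkdir -p pics; cat > h.py <<'E'
import numpy as np, cv2
from plant import get_obs, capture
def snap(name,out,crop=None,scale=1):
    c=capture(name); im=c["color"][:,:,::-1].copy()
    np.savez(out+'.npz',**{k:np.array(c[k]) for k in("mtx","dist","rvec","tvec")})
    cv2.imwrite(out+'_full.png',im)
    if crop: x0,y0,x1,y1=crop; im=im[y0:y1,x0:x1]
    cv2.imwrite(out+'.png',cv2.resize(im,None,fx=scale,fy=scale,interpolation=cv2.INTER_CUBIC)); return c
def p2w(c,uv,z):
    uv=np.array(uv,float).reshape(-1,1,2); R=cv2.Rodrigues(np.array(c["rvec"],float))[0]; t=np.array(c["tvec"],float).ravel()
    n=cv2.undistortPoints(uv,np.array(c["mtx"],float),np.array(c["dist"],float)).reshape(-1,2)
    C=-R.T@t; d=np.c_[n,np.ones(len(n))]@R
    z=np.broadcast_to(z,len(n)); return C+d*((z-C[2])/d[:,2])[:,None]
def w2p(c,P):
    return cv2.projectPoints(np.array(P,float).reshape(-1,1,3),np.array(c["rvec"],float),np.array(c["tvec"],float),np.array(c["mtx"],float),np.array(c["dist"],float))[0].reshape(-1,2)
E
python3 - <<'E'
from h import *
o=get_obs(); print({k:np.round(v,3) for k,v in o.items()})
a=snap("top","pics/top0");b=snap("scene","pics/scene0")
for c in(a,b):
    R=cv2.Rodrigues(np.array(c["rvec"],float))[0]; print(-R.T@np.array(c["tvec"]).ravel(), R[2])
E
```

```text
{'time': np.float64(0.0), 'joint_positions': array([ 1.163,  0.343,  1.525, -0.   ,  1.275, -0.146]), 'dq': array([-0.001, -0.001,  0.   , -0.001, -0.   , -0.001]), 'tau': array([-3.0000e-03, -4.3122e+01, -2.4422e+01,  7.2000e-02,  5.6000e-02,
       -0.0000e+00]), 'tool_pos': array([135.802, 507.002, 404.045]), 'tcp_rot': array([-3.14, -0.  ,  2.88]), 'contact_force': array([ 0.127, -0.451,  0.582]), 'moment': array([ 0.008, -0.042,  0.034]), 'grip_width': np.float64(91.657)}
[ 431.74378426  -82.60532758 1180.04543279] [ 0.10436133 -0.00464189 -0.99452861]
[993.71864952 387.15717678 790.85085945] [-0.47066793 -0.49557156 -0.72998666]
```

View pics/top0.png

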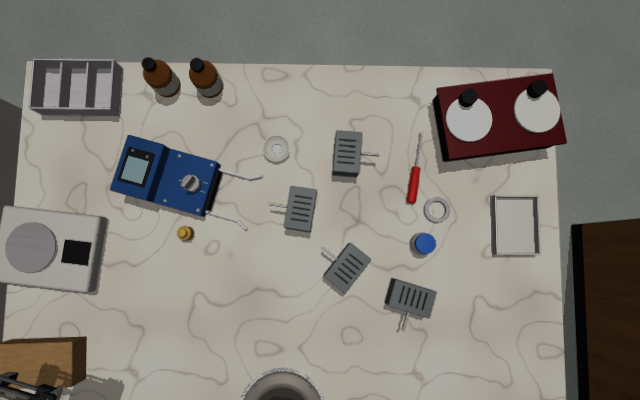

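View pics/scene0.png

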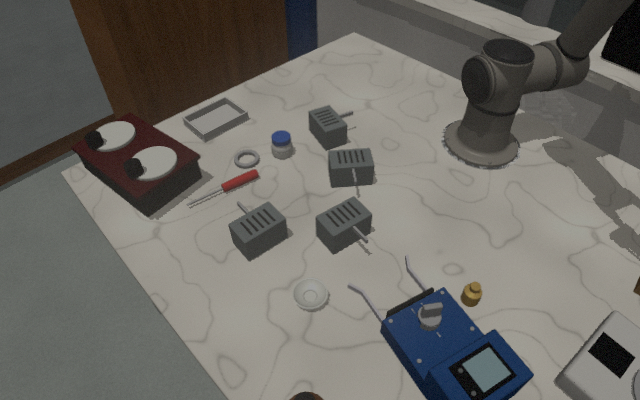

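The top view has four grey covers, at (300,209), (348,153), (346,268) and (411,298). The one farthest to the robot's left (image left) is (300,209), with its blade pointing at the tester. The tester's fastener is at (190,184), the dish at (276,149) and the weight at (185,233). I'll check this choice in a close crop.

```bash
python3 - <<'E'
import cv2
im=cv2.imread('pics/top0_full.png')[125:250,105:325]
cv2.imwrite('pics/c1.png',cv2.resize(im,(792,450),interpolation=cv2.INTER_CUBIC))
E
```

```text
(no output)
```

View pics/c1.png

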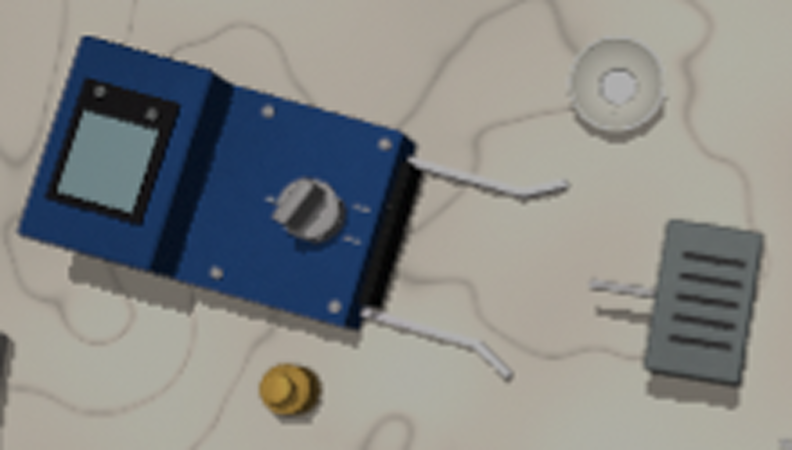

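```bash
cat > fit.py <<'E'
from h import *
from scipy.optimize import least_squares
def fit(c,uv,loc,x0):
    loc=np.array(loc,float)
    def W(p): 
        s,k=np.sin(p[2]),np.cos(p[2]); return np.c_[p[0]+k*loc[:,0]-s*loc[:,1],p[1]+s*loc[:,0]+k*loc[:,1],loc[:,2]]
    r=least_squares(lambda p:(w2p(c,W(p*np.array([1,1,.01])))-uv).ravel(),np.array(x0)*[1,1,100],loss='soft_l1')
    p=r.x*[1,1,.01]; return p,(w2p(c,W(p))-uv).round(1)
COV=[(35,55,70),(35,-55,70),(-35,55,70),(-35,-55,70),(83,0,63)]
E
python3 - <<'E'
from fit import *
c=dict(np.load('pics/top0.npz'))
f=lambda a:np.array(a,float)/3.6+[105,125]
# tester x to image left -> world +y ; tester y: left of x => image down = world -x
uv=f([(412,138),(358,328),(85,37),(18,233),(522,194),(477,346)])
# tester +y = x rotated +90deg: world -x = image down
loc=[(0,-75,50),(0,75,50),(230,-75,98),(230,75,98),(-90,-58,14),(-90,58,14)]
t,r=fit(c,uv,loc,[500,100,1.5]);print(t,r.tolist())
uv=f([(670,220),(646,370),(763,234),(740,385),(592,285)])
# front = image left; +y = image down
loc=[(35,-55,70),(35,55,70),(-35,-55,70),(-35,55,70),(83,0,63)]
k,r=fit(c,uv,loc,[450,-100,1.5]);print(k,r.tolist())
w=p2w(c,f([(325,185),(290,232)]),108);print(w, 'wing yaw',np.arctan2(*(w[1]-w[0])[[1,0]]))
def T(p,l): s,q=np.sin(p[2]),np.cos(p[2]); return np.array([p[0]+q*l[0]-s*l[1],p[1]+s*l[0]+q*l[1]])
print('fast',T(t,(44,0)),'tip',T(k,(83,0)),'back',T(k,(-35,0)))
d=k[:2]-t[:2]; s,q=np.sin(t[2]),np.cos(t[2]); print('cover in tester',q*d[0]+s*d[1],-s*d[0]+q*d[1],k[2]-t[2])
print('dish etc',p2w(c,[(276,150),(185,233)],[0,50]), 'obj', p2w(c,[(348,153),(346,268)],70))
E
```

```text
[580.75252739 197.83065776   1.30705549] [[-0.6, -1.1], [-2.6, 0.6], [0.0, -0.9], [-0.2, 0.7], [1.6, 0.8], [1.7, -0.4]]
[530.64837377 -41.33824      1.43085819] [[-0.3, -0.3], [-0.5, 0.2], [0.6, -0.1], [0.5, 0.2], [-0.2, 0.0]]
[[605.17121262 222.47664631 108.        ]
 [571.95179394 245.31545199 108.        ]] wing yaw 2.5392959998386964
fast [592.22305708 240.30920468] tip [542.22536758  40.85040407] back [525.7665089  -75.99610196]
cover in tester -243.96064607530462 -13.97823416511202 0.12380270828913842
dish etc [[699.53735671  32.84764675   0.        ]
 [465.38926311 259.41880885  50.        ]] obj [[ 678.30551541 -161.68391647   70.        ]
 [ 381.6234807  -158.30620397   70.        ]]
```

```bash
cat > plan.py <<'E'
import sys; from h import *
from scipy.spatial.transform import Rotation as Ro
# args: tip x y z (point `len` ahead of TCP), yaw of tool x, tilt (tip leads along tool x), len
def plan(px,py,pz,yaw,tilt=0.,L=178.):
    o=get_obs(); R0=Ro.from_euler('xyz',o['tcp_rot']); 
    f=np.array([np.cos(yaw),np.sin(yaw),0]); z=np.array([0,0,-np.cos(tilt)])+f*np.sin(tilt)
    y=np.cross(z,f);y/=np.linalg.norm(y);x=np.cross(y,z)
    R1=Ro.from_matrix(np.c_[x,y,z]); p1=np.array([px,py,pz])-L*z
    s=R0.inv().apply(p1-o['tool_pos']); w=(R0.inv()*R1).as_rotvec()
    print('t',round(float(o['time']),2),'shift m',(s/1000).round(4).tolist(),'rot',w.round(3).tolist(),'| TCP tgt',p1.round(1),'| F',np.round(o['contact_force'],1),'grip',round(float(o['grip_width']),1))
    tip=o['tool_pos']+R0.apply([0,0,L]); print('point now',tip.round(1),'yaw',np.round(np.arctan2(*R0.as_matrix()[[1,0],0]),3),'joints',np.round(o['joint_positions'],2))
if __name__=='__main__': plan(*map(float,sys.argv[1:]))
E
python3 plan.py 520 -116 200 1.43 0.06
python3 - <<'E'
import cv2
im=cv2.imread('pics/scene0_full.png')[235:400,330:550]
cv2.imwrite('pics/c2.png',cv2.resize(im,None,fx=3.6,fy=3.6,interpolation=cv2.INTER_CUBIC))
E
```

```text
t 0.1 shift m [-0.5336, -0.5129, 0.027] rot [-0.045, 0.05, 1.449] | TCP tgt [ 518.5 -126.6  377.7] | F [ 0.3  0.6 -0.5] grip 91.8
point now [135.7 506.8 226.1] yaw 2.88 joints [ 1.16  0.34  1.52  0.    1.28 -0.15]
```

View pics/c2.png

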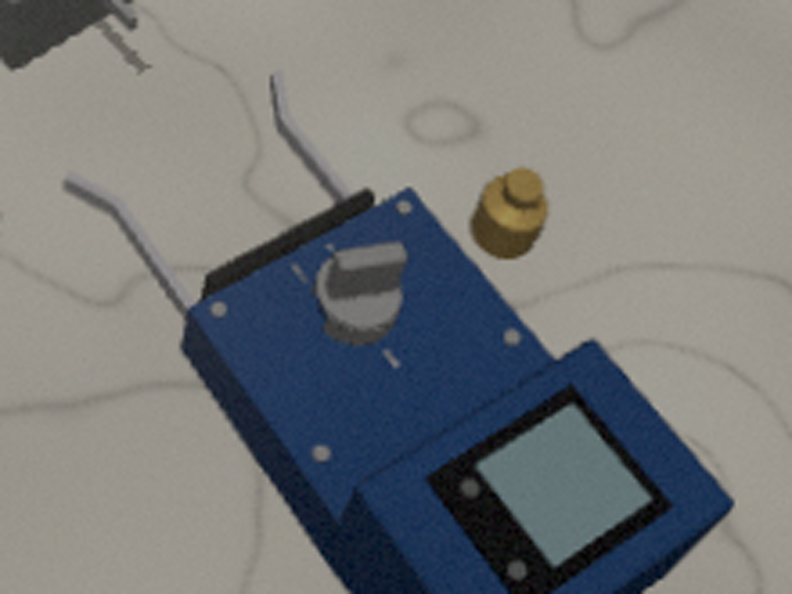

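```bash
python3 - <<'E'
from fit import *
t0=dict(np.load('pics/top0.npz'));s0=dict(np.load('pics/scene0.npz'))
f=lambda a:np.array(a,float)/3.6+[105,125]
g=lambda a:np.array(a,float)/3.6+[330,235]
uv=g([(184,312),(410,188),(733,503),(593,341),(360,488),(283,125),(120,212)])
loc=[(0,-75,50),(0,75,50),(230,75,98),(130,75,98),(130,-75,98),(-90,58,14),(-90,-58,14)]
p,r=fit(s0,uv,loc,[580,190,1.3]);print(p,r.tolist())
w=p2w(s0,g([(336,257),(405,247)]),108);print(w,w.mean(0),np.arctan2(*(w[1]-w[0])[[1,0]]))
uv=f([(85,37),(18,233),(522,194),(477,346),(400,137),(352,322)])
loc=[(230,-75,98),(230,75,98),(-90,-58,14),(-90,58,14),(0,-75,50),(0,75,50)]
q,r=fit(t0,uv,loc,[580,190,1.3]);print(q,r.tolist())
for a in(p,q): print(a[:2]+44*np.array([np.cos(a[2]),np.sin(a[2])]))
E
```

```text
[587.60920363 204.72561363   1.31513802] [[0.4, 0.3], [-0.1, 0.4], [3.3, 1.0], [1.1, -1.4], [-1.5, 0.4], [-0.8, -1.1], [-0.9, -2.1]]
[[610.33607589 233.73893242 108.        ]
 [581.26805229 254.64727786 108.        ]] [595.80206409 244.19310514 108.        ] 2.5180372024957536
[581.29529669 199.75356537   1.30816287] [[-0.8, -1.1], [-1.0, 0.6], [0.9, 0.6], [1.0, -0.6], [2.0, -1.0], [-1.7, 2.1]]
[598.73602806 247.295483  ]
[592.71877919 242.24478855]
```

```bash
python3 -m pendant '[[[-0.5336,-0.5129,0.027],[-0.045,0.05,1.449],0.06],[[-0.5336,-0.5129,0.027],[-0.045,0.05,1.449],0.06],[[-0.5336,-0.5129,0.027],[-0.045,0.05,1.449],0.06],[[-0.5336,-0.5129,0.027],[-0.045,0.05,1.449],0.06],[[-0.5336,-0.5129,0.027],[-0.045,0.05,1.449],0.06],[[-0.5336,-0.5129,0.027],[-0.045,0.05,1.449],0.06],[[-0.5336,-0.5129,0.027],[-0.045,0.05,1.449],0.06],[[-0.5336,-0.5129,0.027],[-0.045,0.05,1.449],0.06],[[-0.5336,-0.5129,0.027],[-0.045,0.05,1.449],0.06],[[-0.5336,-0.5129,0.027],[-0.045,0.05,1.449],0.06]]'; python3 plan.py 520 -116 200 1.43 0.06
```

```text
time: 0.93
tool_pos: [351.5, 148.7, 389.5]
tcp_rot: [3.136, -0.054, 1.625]
contact_force: [1.2, 1.2, -0.0]
grip_width: 59.7
t 0.93 shift m [-0.2841, 0.1519, -0.0027] rot [-0.005, 0.005, 0.195] | TCP tgt [ 518.5 -126.6  377.7] | F [ 1.2  1.2 -0. ] grip 59.7
point now [352.  158.5 211.8] yaw 1.625 joints [0.18 0.09 1.91 0.06 1.14 0.1 ]
```

```bash
python3 -m pendant '[[[-0.284,0.152,-0.003],[-0.005,0.005,0.195],0.06],[[-0.284,0.152,-0.003],[-0.005,0.005,0.195],0.06],[[-0.284,0.152,-0.003],[-0.005,0.005,0.195],0.06],[[-0.284,0.152,-0.003],[-0.005,0.005,0.195],0.06],[[-0.284,0.152,-0.003],[-0.005,0.005,0.195],0.06],[[-0.284,0.152,-0.003],[-0.005,0.005,0.195],0.06],[[-0.284,0.152,-0.003],[-0.005,0.005,0.195],0.06],[[-0.284,0.152,-0.003],[-0.005,0.005,0.195],0.06],[[-0.284,0.152,-0.003],[-0.005,0.005,0.195],0.06],[[-0.284,0.152,-0.003],[-0.005,0.005,0.195],0.06]]'; python3 plan.py 520 -120 24 1.43 0.06
```

```text
time: 1.77
tool_pos: [520.1, -124.7, 377.0]
tcp_rot: [-3.139, -0.06, 1.433]
contact_force: [-0.5, -0.1, -0.1]
grip_width: 60.2
t 1.77 shift m [-0.0166, -0.0004, 0.1746] rot [-0.002, -0.0, 0.003] | TCP tgt [ 518.5 -130.6  201.7] | F [-0.5 -0.1 -0.1] grip 60.2
point now [ 521.2 -114.   199.3] yaw 1.433 joints [-0.39  0.39  1.54  0.06  1.24 -0.28]
```

```bash
python3 -m pendant '[[[-0.0166,0,0.04],[0,0,0],0.06],[[-0.0166,0,0.08],[0,0,0],0.06],[[-0.0166,0,0.12],[0,0,0],0.06],[[-0.0166,0,0.15],[0,0,0],0.06],[[-0.0166,0,0.174],[0,0,0],0.06],[[-0.0166,0,0.1746],[0,0,0],0.06],[[-0.0166,0,0.1746],[0,0,0],0.06]]'; python3 - <<'E'
from h import *
snap("top","pics/top1",(165,130,345,260),4.4)
E
python3 plan.py 525.7 -76 24 1.43 0.06
```

```text
time: 2.35
tool_pos: [518.5, -128.3, 202.4]
tcp_rot: [-3.138, -0.061, 1.437]
contact_force: [-0.0, 0.5, 0.1]
grip_width: 60.1
t 2.4 shift m [0.0423, -0.0007, 0.0047] rot [-0.0, 0.0, 0.007] | TCP tgt [524.2 -86.6 201.7] | F [ 0.3 -0.1  1.4] grip 59.7
point now [ 520.7 -118.3   26.2] yaw 1.437 joints [-0.4   0.6   1.73  0.08  0.83 -0.32]
```

View pics/top1.png

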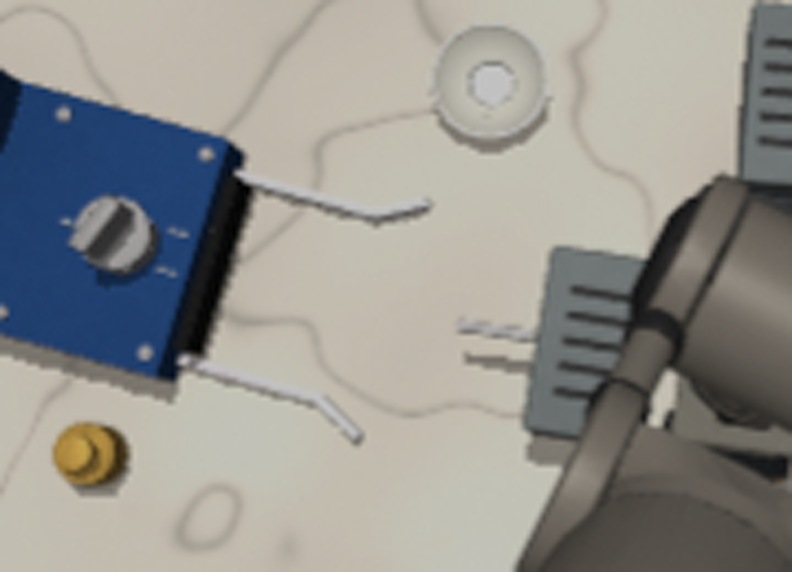

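The gripper is behind the chosen cover: blade tip at crop (460,325), rail mouth ends at (430,207) and (358,437). Next I'll work out the push waypoints.

```bash
cat > push.py <<'E'
import sys,json; from plan import *
Q=np.array([581.3,199.75,1.308])   # tester pose
D=45.
def tipof(cx,cy,h,Q=Q):
    bx,by=cx-D*np.cos(h),cy-D*np.sin(h); s,k=np.sin(Q[2]),np.cos(Q[2])
    return Q[0]+k*bx-s*by,Q[1]+s*bx+k*by,Q[2]+h
if __name__=='__main__':
    for a in json.loads(sys.argv[1]):
        x,y,w=tipof(*a); plan(x,y,24,w,0.06)
E
python3 push.py '[[-250,-14.3,0.123],[-240,-13,0.123],[-225,-11,0.12],[-200,-8,0.11],[-180,-5,0.09],[-160,-3,0.06]]' | grep shift
```

```text
t 2.4 shift m [0.0283, -0.0006, 0.0039] rot [-0.0, 0.0, 0.006] | TCP tgt [ 522.4 -100.5  201.7] | F [ 0.3 -0.1  1.4] grip 59.7
t 2.4 shift m [0.0384, -0.0006, 0.0045] rot [-0.0, 0.0, 0.006] | TCP tgt [523.7 -90.5 201.7] | F [ 0.3 -0.1  1.4] grip 59.7
t 2.4 shift m [0.0535, -0.0008, 0.0054] rot [-0.0, 0.0, 0.009] | TCP tgt [525.5 -75.5 201.7] | F [ 0.3 -0.1  1.4] grip 59.7
t 2.4 shift m [0.0786, -0.0012, 0.0069] rot [-0.001, 0.0, 0.019] | TCP tgt [528.6 -50.5 201.7] | F [ 0.3 -0.1  1.4] grip 59.7
t 2.4 shift m [0.0988, -0.0027, 0.0081] rot [-0.002, 0.0, 0.039] | TCP tgt [529.8 -30.2 201.7] | F [ 0.3 -0.1  1.4] grip 59.7
t 2.4 shift m [0.119, -0.0038, 0.0093] rot [-0.004, 0.0, 0.069] | TCP tgt [531.4 -10.1 201.7] | F [ 0.3 -0.1  1.4] grip 59.7
```

```bash
python3 -m pendant '[[[0.014,0,0.003],[0,0,0.003],0.06],[[0.028,0,0.004],[0,0,0.006],0.06],[[0.034,0,0.0042],[0,0,0.006],0.06],[[0.041,-0.0006,0.0046],[0,0,0.006],0.06],[[0.048,-0.0007,0.005],[0,0,0.008],0.06],[[0.055,-0.0008,0.0055],[0,0,0.009],0.06],[[0.063,-0.001,0.006],[0,0,0.013],0.06],[[0.071,-0.0011,0.0065],[0,0,0.016],0.06],[[0.0786,-0.0012,0.0069],[-0.001,0,0.019],0.06]]'; python3 - <<'E'
from h import *
snap("top","pics/top2",(165,130,345,260),4.4)
E
python3 push.py '[[-180,-5,0.09],[-160,-3,0.06],[-140,-1,0.03],[-120,0,0]]'
```

```text
time: 3.15
tool_pos: [528.6, -50.6, 200.7]
tcp_rot: [-3.141, -0.06, 1.416]
contact_force: [0.1, -2.9, 1.8]
grip_width: 59.9
t 3.2 shift m [0.0191, -0.0017, -0.0] rot [-0.002, -0.0, 0.019] | TCP tgt [529.8 -30.2 201.7] | F [-0.2  0.7 -0.1] grip 60.2
point now [530.  -38.7  22.8] yaw 1.417 joints [-0.25  0.6   1.75  0.08  0.8  -0.16]
t 3.2 shift m [0.0392, -0.0031, 0.0012] rot [-0.004, -0.0, 0.049] | TCP tgt [531.4 -10.1 201.7] | F [-0.2  0.7 -0.1] grip 60.2
point now [530.  -38.7  22.8] yaw 1.417 joints [-0.25  0.6   1.75  0.08  0.8  -0.16]
t 3.2 shift m [0.0594, -0.0046, 0.0024] rot [-0.006, -0.0, 0.078] | TCP tgt [533.1  10.1 201.7] | F [-0.2  0.7 -0.1] grip 60.2
point now [530.  -38.7  22.8] yaw 1.417 joints [-0.25  0.6   1.75  0.08  0.8  -0.16]
t 3.2 shift m [0.0795, -0.0051, 0.0037] rot [-0.007, -0.0, 0.108] | TCP tgt [535.7  30.1 201.7] | F [-0.2  0.7 -0.1] grip 60.2
point now [530.  -38.7  22.8] yaw 1.417 joints [-0.25  0.6   1.75  0.08  0.8  -0.16]
```

View pics/top2.png

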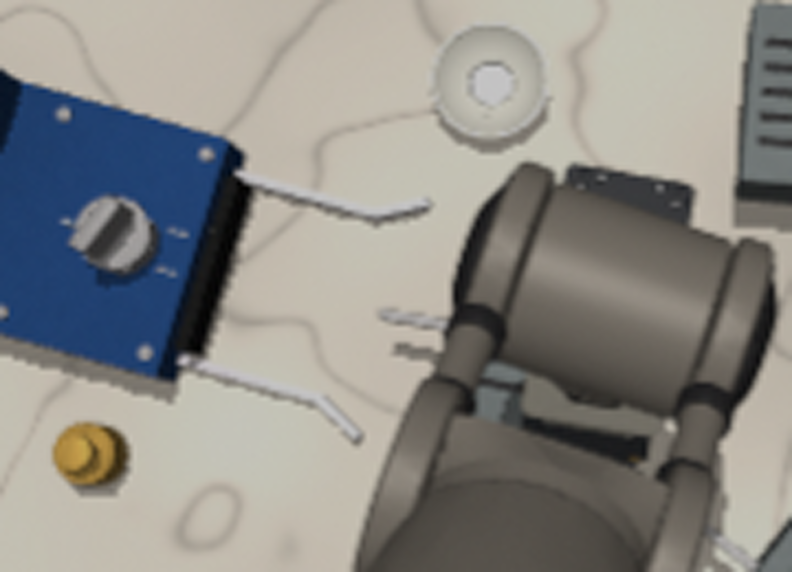

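```bash
python3 - <<'E'
from h import *
c=dict(np.load('pics/top2.npz')); f=lambda a:np.array(a,float)/4.4+[165,130]
r=p2w(c,f([(376,216),(320,402),(240,175),(185,358)]),14); A=(r[0]+r[1])/2;B=(r[2]+r[3])/2
print(r[:,:2],np.linalg.norm(r[0]-r[1]),np.linalg.norm(r[2]-r[3]))
u=(B-A)[:2];u/=np.linalg.norm(u);print('mid yaw',np.arctan2(u[1],u[0]),'A',A,'B',B)
n=np.array([-u[1],u[0]])
t=p2w(c,f([(378,314)]),62)[0]; print('tip',t,'lateral',n@(t-A)[:2], 'x',u@(t-A)[:2]-90)
e=p2w(c,f([(450,324)]),62)[0];print('blade yaw',np.arctan2(*(t-e)[[1,0]]))
q=np.array([581.3,199.75]);print('bends from Q: lateral',n@(A[:2]-q),'x',u@(A[:2]-q))
E
```

```text
[[614.93519185  98.98414785]
 [499.57932226 129.85145357]
 [639.46859871 183.89692936]
 [525.44818594 213.42698053]] 119.41426720437967 117.78233505548664
mid yaw 1.2801250166129101 A [557.25725706 114.41780071  14.        ] B [582.45839232 198.66195495  14.        ]
tip [549.08091296  88.62482778  62.        ] lateral 0.4412119210147227 x -117.05430441703174
blade yaw 1.4455583510187897
bends from Q: lateral -1.4216284826958183 x -88.64319881418935
```

Blade tip is at crop (378,314), within about 1 mm of the tester's middle line. I'll keep pushing and straighten the cover on the way.

```bash
python3 -m pendant '[[[0.01,-0.001,0.0005],[-0.001,0,0.01],0.06],[[0.019,-0.0017,0.0008],[-0.002,0,0.02],0.06],[[0.027,-0.0023,0.001],[-0.003,0,0.032],0.06],[[0.035,-0.0028,0.0012],[-0.004,0,0.044],0.06],[[0.043,-0.0034,0.0015],[-0.004,0,0.055],0.06],[[0.051,-0.004,0.002],[-0.005,0,0.067],0.06],[[0.0594,-0.0046,0.0024],[-0.006,0,0.08],0.06],[[0.067,-0.0048,0.003],[-0.006,0,0.092],0.06],[[0.074,-0.005,0.0034],[-0.007,0,0.104],0.06],[[0.0795,-0.0051,0.0037],[-0.007,0,0.108],0.06]]'; python3 push.py '[[-90,0,0],[-72,0,0],[-61,0,0]]'
```

```text
time: 4.03
tool_pos: [535.4, 28.9, 201.2]
tcp_rot: [-3.141, -0.059, 1.308]
contact_force: [-0.1, -1.4, 0.0]
grip_width: 60.0
t 4.03 shift m [0.0312, -0.0001, 0.0014] rot [-0.001, 0.001, 0.0] | TCP tgt [543.5  59.1 201.7] | F [-0.1 -1.4  0. ] grip 60.0
point now [538.   39.1  23.5] yaw 1.308 joints [-0.1   0.61  1.74  0.08  0.79  0.1 ]
t 4.03 shift m [0.0492, -0.0001, 0.0024] rot [-0.001, 0.001, 0.0] | TCP tgt [548.1  76.5 201.7] | F [-0.1 -1.4  0. ] grip 60.0
point now [538.   39.1  23.5] yaw 1.308 joints [-0.1   0.61  1.74  0.08  0.79  0.1 ]
t 4.03 shift m [0.0602, -0.0001, 0.0031] rot [-0.001, 0.001, 0.0] | TCP tgt [551.   87.1 201.7] | F [-0.1 -1.4  0. ] grip 60.0
point now [538.   39.1  23.5] yaw 1.308 joints [-0.1   0.61  1.74  0.08  0.79  0.1 ]
```

```bash
python3 -m pendant '[[[0.007,0,0.0005],[0,0,0],0.06],[[0.014,0,0.001],[0,0,0],0.06],[[0.021,0,0.001],[0,0,0],0.06],[[0.028,0,0.0014],[0,0,0],0.06],[[0.034,0,0.0017],[0,0,0],0.06],[[0.039,0,0.002],[0,0,0],0.06],[[0.044,0,0.0022],[0,0,0],0.06],[[0.044,0,0.0022],[0,0,0],0.06]]'; python3 - <<'E'
from h import *
snap("top","pics/top3",(165,130,345,260),4.4)
E
python3 push.py '[[-72,0,0],[-61,0,0]]'
```

```text
time: 4.7
tool_pos: [547.3, 71.7, 202.2]
tcp_rot: [3.141, -0.06, 1.309]
contact_force: [0.9, 0.6, 0.1]
grip_width: 59.7
t 4.75 shift m [0.0051, -0.0005, 0.0008] rot [0.001, -0.0, 0.001] | TCP tgt [548.1  76.5 201.7] | F [-0.6  0.   0.4] grip 60.1
point now [550.1  81.6  24.5] yaw 1.309 joints [-0.02  0.62  1.69  0.08  0.81  0.18]
t 4.75 shift m [0.0161, -0.0005, 0.0015] rot [0.001, -0.0, 0.001] | TCP tgt [551.   87.1 201.7] | F [-0.6  0.   0.4] grip 60.1
point now [550.1  81.6  24.5] yaw 1.309 joints [-0.02  0.62  1.69  0.08  0.81  0.18]
```

View pics/top3.png

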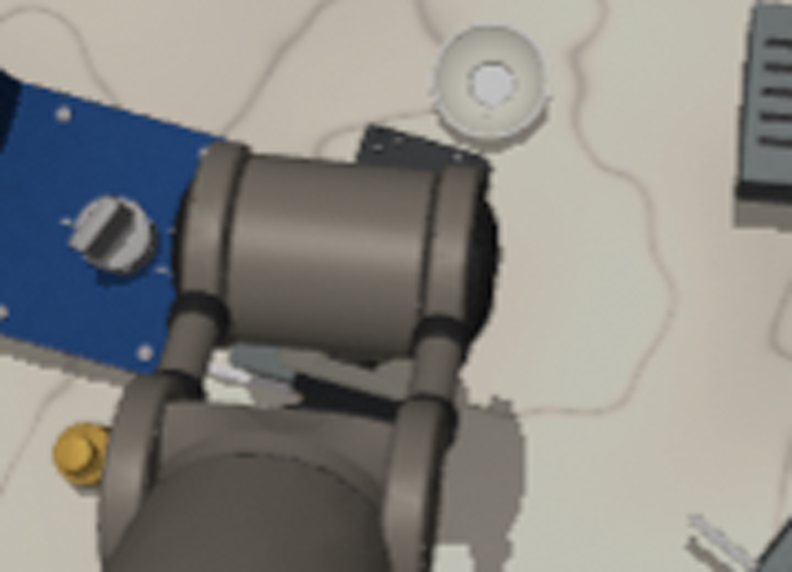

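The cover is between the rails with the blade hidden under the arm. I'll creep in until the force rises.

```bash
python3 -m pendant '[[[0.004,0,0],[0,0,0],0.06],[[0.007,0,0],[0,0,0],0.06],[[0.0095,0,0.0002],[0,0,0],0.06],[[0.012,0,0.0005],[0,0,0],0.06],[[0.0135,0,0.0005],[0,0,0],0.06],[[0.0135,0,0.0005],[0,0,0],0.06]]'; python3 -m pendant '[[[0.0015,0,0],[0,0,0],0.06],[[0.0025,0,0],[0,0,0],0.06],[[0.0025,0,0],[0,0,0],0.06]]'
```

```text
time: 5.25
tool_pos: [550.7, 84.1, 202.4]
tcp_rot: [3.141, -0.06, 1.309]
contact_force: [-0.3, 0.0, 0.5]
grip_width: 60.1
time: 5.5
tool_pos: [551.3, 86.3, 202.5]
tcp_rot: [3.141, -0.06, 1.308]
contact_force: [0.0, -1.9, -0.4]
grip_width: 60.2
```

```bash
for i in 1 2; do python3 -m pendant '[[[0.0015,0,0],[0,0,0],0.06],[[0.0025,0,0],[0,0,0],0.06],[[0.0025,0,0],[0,0,0],0.06]]' | grep -E "pos|force"; done
```

```text
tool_pos: [551.8, 88.3, 202.5]
contact_force: [0.0, -3.8, -0.9]
tool_pos: [552.1, 89.3, 202.5]
contact_force: [-3.5, -14.1, 0.3]
```

```bash
python3 -m pendant '[[[0,0,0],[0,0,0],0.06],[[0,0,0],[0,0,0],0.06],[[-0.004,0,0],[0,0,0],0.06],[[-0.02,0,0],[0,0,0],0.06],[[-0.035,0,-0.005],[0,0,0],0.06],[[-0.035,0,-0.045],[0,0,0],0.06],[[-0.035,0,-0.085],[0,0,0],0.06],[[-0.035,0,-0.125],[0,0,0],0.06],[[-0.035,0,-0.145],[0,0,0],0.06],[[-0.035,0,-0.15],[0,0,0],0.06]]'; python3 plan.py 594 243.6 165 2.53 0 159
```

```text
time: 6.83
tool_pos: [541.9, 48.8, 355.4]
tcp_rot: [3.133, -0.062, 1.309]
contact_force: [0.1, 0.4, 0.6]
grip_width: 59.9
t 6.83 shift m [0.1993, -0.0005, 0.0438] rot [0.046, -0.049, -1.221] | TCP tgt [594.  243.6 324. ] | F [0.1 0.4 0.6] grip 59.9
point now [545.8  58.  196.7] yaw 1.309 joints [-0.07  0.41  1.56  0.07  1.15  0.17]
```

```bash
python3 -m pendant '[[[0.04,0,0],[0,0,-0.12],0.05],[[0.08,0,0],[0,0,-0.24],0.05],[[0.12,0,0],[0,0,-0.36],0.05],[[0.16,0,0],[0,0,-0.48],0.05],[[0.199,0,0.03],[0.046,-0.049,-1.221],0.05],[[0.199,0,0.03],[0.046,-0.049,-1.221],0.05],[[0.199,0,0.03],[0.046,-0.049,-1.221],0.05],[[0.199,0,0.03],[0.046,-0.049,-1.221],0.05],[[0.199,0,0.03],[0.046,-0.049,-1.221],0.05],[[0.199,0,0.0438],[0.046,-0.049,-1.221],0.05]]'; python3 -m pendant '[[[0,0,0],[0,0,-0.1],0.05],[[0,0,0],[0,0,-0.1],0.05]]'; python3 plan.py 594 243.6 95 2.53 0 159;python3 - <<'E'
from h import *
snap("scene","pics/scene4",(320,220,540,385),3.6)
E
```

```text
time: 7.67
tool_pos: [593.7, 243.7, 319.6]
tcp_rot: [-3.138, -0.006, 2.537]
contact_force: [0.3, 0.1, 0.5]
grip_width: 49.9
time: 7.83
tool_pos: [592.9, 243.4, 316.5]
tcp_rot: [-3.135, -0.011, 2.634]
contact_force: [0.2, -0.1, 0.4]
grip_width: 50.2
t 7.83 shift m [-0.0015, 0.0011, 0.0625] rot [-0.007, -0.01, 0.104] | TCP tgt [594.  243.6 254. ] | F [ 0.2 -0.1  0.4] grip 50.2
point now [590.9 243.3 157.5] yaw 2.634 joints [ 0.27  0.63  1.3   0.    1.23 -0.79]
```

View pics/scene4.png

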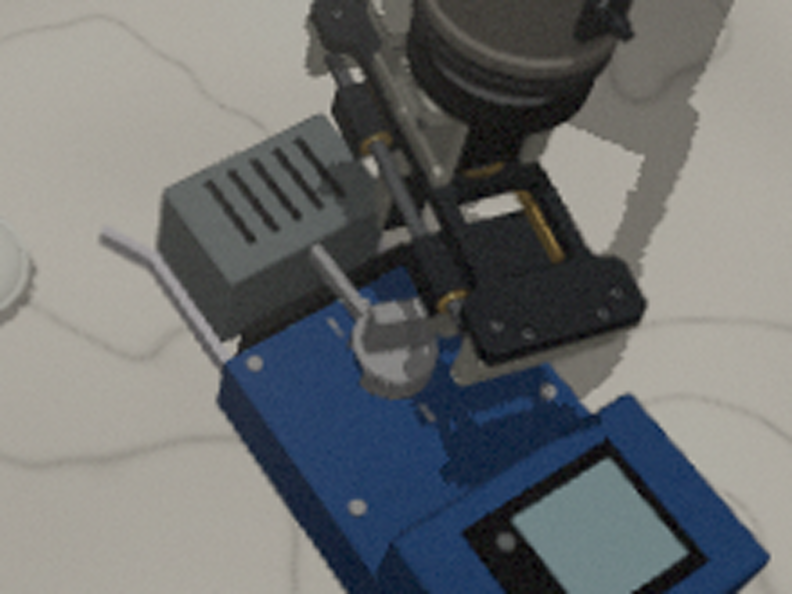

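The cover is square between the rails, with the blade against the fastener at crop (365,305); the wing is at about (405,330). I'll check the axis estimate by projecting it before descending.

```bash
python3 - <<'E'
from h import *
c=dict(np.load('pics/scene4.npz'))
Q=np.array([582.3,201.1]);h=1.308;u=np.array([np.cos(h),np.sin(h)]);n=np.array([-u[1],u[0]])
P=lambda x,y,z:[*(Q+u*x+n*y),z]
pts={'axis108':P(44,0,108),'axis72':P(44,0,72),'tipblade':P(22,0,66),'bladeroot':P(-26,0,66),'covTL':P(-26,-55,70),'covTR':P(-26,55,70),'deckL':P(0,-75,50),'hous':P(130,75,98),'hous2':P(230,75,98),'houL':P(130,-75,98)}
for k,v in pts.items(): print(k,((w2p(c,v)[0]-[320,220])*3.6).round())
E
```

```text
axis108 [408. 303.]
axis72 [395. 337.]
tipblade [368. 310.]
bladeroot [314. 241.]
covTL [231. 281.]
covTR [396. 195.]
deckL [223. 355.]
hous [632. 380.]
hous2 [778. 550.]
houL [389. 530.]
```

The projected axis at z=108 (408,303) matches the observed wing top (406,305). Descending to grasp.

```bash
python3 -m pendant '[[[-0.0015,0.001,0.01],[-0.007,-0.01,0.104],0.05],[[-0.0015,0.001,0.02],[-0.007,-0.01,0.104],0.05],[[-0.0015,0.001,0.03],[-0.007,-0.01,0.104],0.05],[[-0.0015,0.001,0.04],[-0.007,-0.01,0.104],0.05],[[-0.0015,0.001,0.05],[-0.007,-0.01,0.104],0.05],[[-0.0015,0.001,0.06],[-0.007,-0.01,0.104],0.05],[[-0.0015,0.001,0.0625],[-0.007,-0.01,0.104],0.05],[[-0.0015,0.001,0.0625],[-0.007,-0.01,0.104],0.05]]'; python3 plan.py 594 243.6 95 2.53 0 159;python3 - <<'E'
from h import *
snap("scene","pics/scene5",(390,260,490,335),7.5)
E
```

```text
time: 8.55
tool_pos: [594.3, 243.0, 254.7]
tcp_rot: [3.142, 0.001, 2.526]
contact_force: [-0.5, -0.1, -0.3]
grip_width: 50.2
t 8.55 shift m [0.0006, 0.0003, 0.0007] rot [0.0, 0.001, -0.004] | TCP tgt [594.  243.6 254. ] | F [-0.5 -0.1 -0.3] grip 50.2
point now [594.4 243.   95.7] yaw 2.526 joints [ 0.27  0.69  1.36 -0.    1.09 -0.69]
```

View pics/scene5.png

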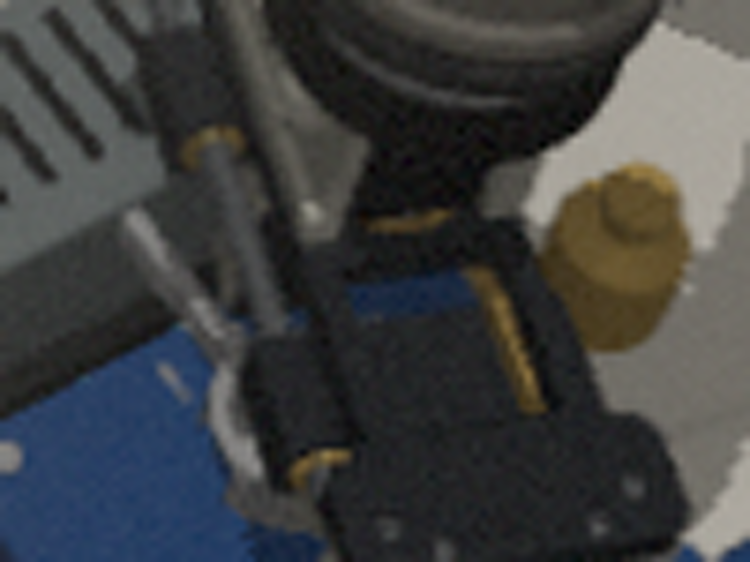

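The view is occluded by the gripper, so I'll check by closing: the opening should stop near 12 mm.

```bash
python3 -m pendant '[[[0,0,0],[0,0,0],0.035],[[0,0,0],[0,0,0],0.025],[[0,0,0],[0,0,0],0.02],[[0,0,0],[0,0,0],0.016],[[0,0,0],[0,0,0],0.014],[[0,0,0],[0,0,0],0.014]]';python3 -m pendant '[[[0,0,0],[0,0,0],0.01],[[0,0,0],[0,0,0],0.005],[[0,0,0],[0,0,0],0.005],[[0,0,0],[0,0,0],0.005]]'; python3 -c "
from plant import get_obs;o=get_obs();print(o['moment'],o['contact_force'])"
```

```text
time: 9.1
tool_pos: [594.6, 243.1, 256.3]
tcp_rot: [3.14, 0.003, 2.526]
contact_force: [-0.3, -0.2, 0.3]
grip_width: 16.4
time: 9.43
tool_pos: [594.7, 243.3, 256.2]
tcp_rot: [3.139, 0.003, 2.526]
contact_force: [1.7, 2.1, -0.5]
grip_width: 11.7
[ 0.18496337 -0.09850217 -0.05875339] [ 1.6837311   2.06487625 -0.53212094]
```

```bash
python3 -m pendant '[[[0,0,0],[0,0,0.08],0.005],[[0,0,0],[0,0,0.16],0.005],[[0,0,0],[0,0,0.24],0.005],[[0,0,0],[0,0,0.32],0.005],[[0,0,0],[0,0,0.40],0.005],[[0,0,0],[0,0,0.48],0.005],[[0,0,0],[0,0,0.56],0.005],[[0,0,0],[0,0,0.62],0.005]]'
```

```text
time: 10.1
tool_pos: [594.4, 243.0, 256.2]
tcp_rot: [3.14, 0.001, 1.902]
contact_force: [-0.9, 0.2, 1.6]
grip_width: 11.6
```

```bash
python3 -m pendant '[[[0,0,0],[0,0,0.08],0.005],[[0,0,0],[0,0,0.16],0.005],[[0,0,0],[0,0,0.24],0.005],[[0,0,0],[0,0,0.32],0.005],[[0,0,0],[0,0,0.40],0.005],[[0,0,0],[0,0,0.48],0.005],[[0,0,0],[0,0,0.56],0.005],[[0,0,0],[0,0,0.60],0.005],[[0,0,0],[0,0,0.60],0.005],[[0,0,0],[0,0,0.60],0.005]]'; python3 plan.py 594.6 243.3 97 1.308 0 159
```

```text
time: 10.93
tool_pos: [594.0, 243.0, 256.2]
tcp_rot: [3.141, 0.0, 1.308]
contact_force: [-5.1, -0.5, 5.2]
grip_width: 12.2
t 10.93 shift m [0.0004, 0.0005, 0.0002] rot [0.001, 0.0, -0.0] | TCP tgt [594.6 243.3 256. ] | F [-5.1 -0.5  5.2] grip 12.2
point now [594.1 243.   97.2] yaw 1.308 joints [ 0.27  0.69  1.36 -0.    1.09  0.53]
```

```bash
python3 -m pendant '[[[0,0,0],[0,0,0],0.02],[[0,0,0],[0,0,0],0.05],[[0,0,0],[0,0,0],0.05],[[0,0,-0.02],[0,0,0],0.05],[[0,0,-0.06],[0,0,0],0.06],[[0,0,-0.085],[0,0,0],0.06],[[-0.04,0,-0.085],[0,0,0],0.06],[[-0.08,0,-0.085],[0,0,0],0.06],[[-0.12,0,-0.085],[0,0,0],0.06],[[-0.16,0,-0.085],[0,0,0],0.06]]'; python3 - <<'E'
from push import *
Q=[582.3,201.1,1.308]
x,y,w=tipof(-61-30,0,0,Q); plan(x,y,150,w,0.06); plan(x,y,24,w,0.06)
snap("top","pics/top6",(140,140,300,260),5)
E
```

```text
time: 11.77
tool_pos: [551.8, 87.3, 341.0]
tcp_rot: [3.138, -0.001, 1.307]
contact_force: [0.5, -1.7, 0.1]
grip_width: 59.7
t 11.77 shift m [-0.0289, -0.0002, 0.0133] rot [0.004, 0.059, -0.0] | TCP tgt [544.2  59.5 327.7] | F [ 0.5 -1.7  0.1] grip 59.7
point now [552.6  87.3 163. ] yaw 1.307 joints [ 0.02  0.46  1.53 -0.    1.15  0.28]
t 11.77 shift m [-0.029, -0.0007, 0.1393] rot [0.004, 0.059, -0.0] | TCP tgt [544.2  59.5 201.7] | F [ 0.5 -1.7  0.1] grip 59.7
point now [552.6  87.3 163. ] yaw 1.307 joints [ 0.02  0.46  1.53 -0.    1.15  0.28]
```

View pics/top6.png

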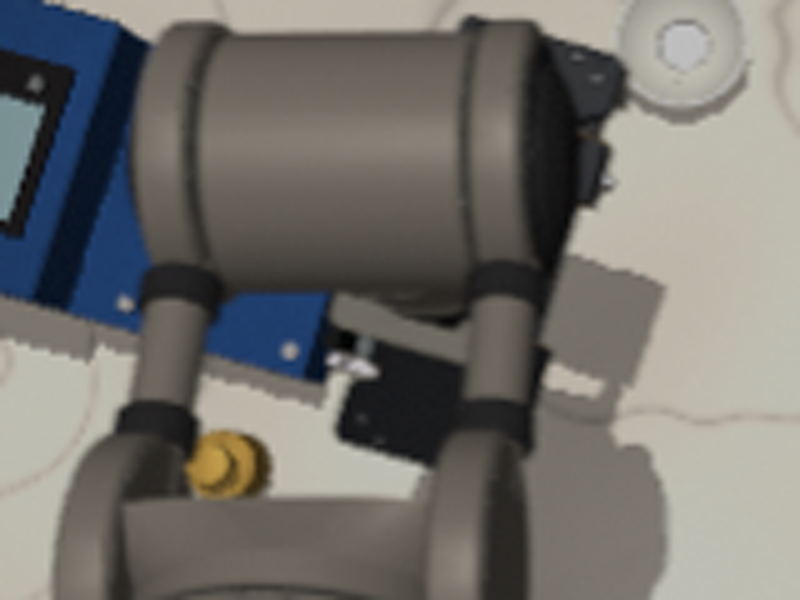

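The arm hides the fastener from the top camera. I'll go behind the cover and check with the scene camera.

```bash
python3 -m pendant '[[[-0.029,0,0],[0.004,0.059,0],0.06],[[-0.029,0,0],[0.004,0.059,0],0.06],[[-0.029,0,0.04],[0.004,0.059,0],0.06],[[-0.029,0,0.08],[0.004,0.059,0],0.06],[[-0.029,0,0.115],[0.004,0.059,0],0.06],[[-0.029,0,0.135],[0.004,0.059,0],0.06],[[-0.029,-0.0005,0.139],[0.004,0.059,0],0.06],[[-0.029,-0.0005,0.139],[0.004,0.059,0],0.06]]'; python3 - <<'E'
from push import *
Q=[582.3,201.1,1.308]
for X in(-75,-61,-39):
  x,y,w=tipof(X,0,0,Q); plan(x,y,24,w,0.06)
snap("scene","pics/scene7",(320,220,540,385),3.6)
E
```

```text
time: 12.48
tool_pos: [544.7, 61.1, 200.7]
tcp_rot: [-3.138, -0.059, 1.306]
contact_force: [0.3, -0.2, 0.4]
grip_width: 59.9
t 12.48 shift m [0.0143, -0.0001, -0.0001] rot [-0.004, 0.001, -0.002] | TCP tgt [548.4  74.9 201.7] | F [ 0.3 -0.2  0.4] grip 59.9
point now [546.8  71.5  23. ] yaw 1.306 joints [-0.04  0.62  1.7   0.08  0.81  0.17]
t 12.48 shift m [0.0283, -0.0001, 0.0007] rot [-0.004, 0.001, -0.002] | TCP tgt [552.   88.4 201.7] | F [ 0.3 -0.2  0.4] grip 59.9
point now [546.8  71.5  23. ] yaw 1.306 joints [-0.04  0.62  1.7   0.08  0.81  0.17]
t 12.48 shift m [0.0502, -0.0001, 0.002] rot [-0.004, 0.001, -0.002] | TCP tgt [557.7 109.7 201.7] | F [ 0.3 -0.2  0.4] grip 59.9
point now [546.8  71.5  23. ] yaw 1.306 joints [-0.04  0.62  1.7   0.08  0.81  0.17]
```

View pics/scene7.png

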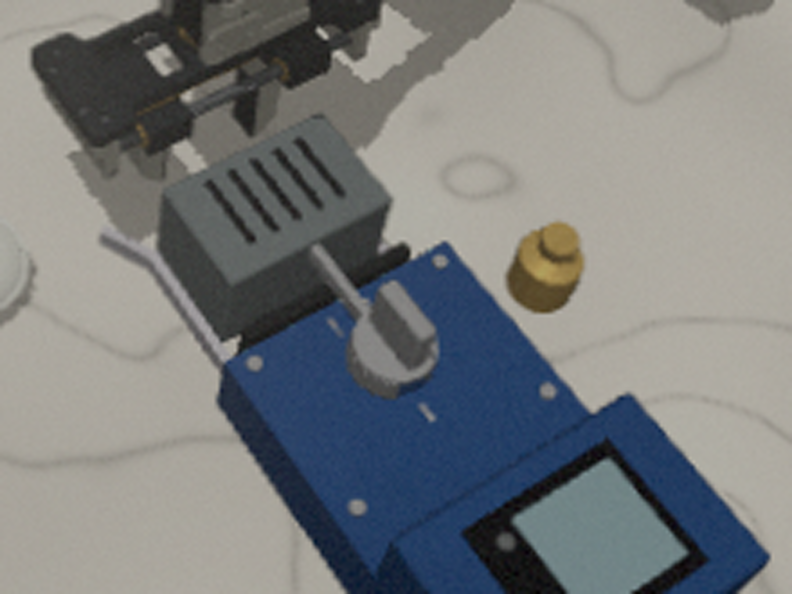

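The wing (408,325) now lies in line with the blade (340,280). The cover hasn't moved. Pushing home.

```bash
python3 -m pendant '[[[0.008,0,0],[0,0,0],0.06],[[0.016,0,0],[0,0,0],0.06],[[0.023,0,0.0005],[0,0,0],0.06],[[0.028,0,0.0007],[0,0,0],0.06],[[0.032,0,0.001],[0,0,0],0.06],[[0.036,0,0.001],[0,0,0],0.06],[[0.039,0,0.001],[0,0,0],0.06],[[0.042,0,0.0015],[0,0,0],0.06],[[0.042,0,0.0015],[0,0,0],0.06]]' | grep -E "pos|for"; for i in 1 2 ; do python3 -m pendant '[[[0.0015,0,0],[0,0,0],0.06],[[0.003,0,0],[0,0,0],0.06],[[0.003,0,0],[0,0,0],0.06],[[0.003,0,0],[0,0,0],0.06]]'| grep -E "pos|for"; done
```

```text
tool_pos: [555.9, 101.7, 202.9]
contact_force: [0.7, -0.6, 1.2]
tool_pos: [556.5, 103.7, 202.9]
contact_force: [-0.2, -5.8, 2.5]
tool_pos: [557.2, 106.3, 203.0]
contact_force: [-1.3, -7.2, 1.9]
```

```bash
for i in 1 2 3; do python3 -m pendant '[[[0.001,0,0],[0,0,0],0.06],[[0.002,0,0],[0,0,0],0.06],[[0.002,0,0],[0,0,0],0.06],[[0.002,0,0],[0,0,0],0.06]]'| grep -E "pos|for"; done
```

```text
tool_pos: [557.7, 107.9, 203.0]
contact_force: [-0.2, -8.3, 1.1]
tool_pos: [558.2, 109.6, 203.0]
contact_force: [-1.5, -10.0, 0.5]
tool_pos: [558.5, 110.6, 203.1]
contact_force: [-2.7, -15.8, 1.0]
```

```bash
python3 -m pendant '[[[0.0005,0,0],[0,0,0],0.06],[[0.0008,0,0],[0,0,0],0.06],[[0.0008,0,0],[0,0,0],0.06],[[0.0008,0,0],[0,0,0],0.06],[[0.0008,0,0],[0,0,0],0.06],[[0.0008,0,0],[0,0,0],0.06]]'; python3 - <<'E'
from h import *
c=snap("scene","pics/scene8",(320,220,540,385),3.6)
o=get_obs();print(o['contact_force'],o['tool_pos'])
E
```

```text
time: 15.45
tool_pos: [558.6, 110.9, 203.1]
tcp_rot: [-3.139, -0.054, 1.307]
contact_force: [-3.1, -19.5, 2.2]
grip_width: 60.0
[ -3.23259887 -19.12783698   2.63657778] [558.63287957 110.83861222 203.12891961]
```

View pics/scene8.png

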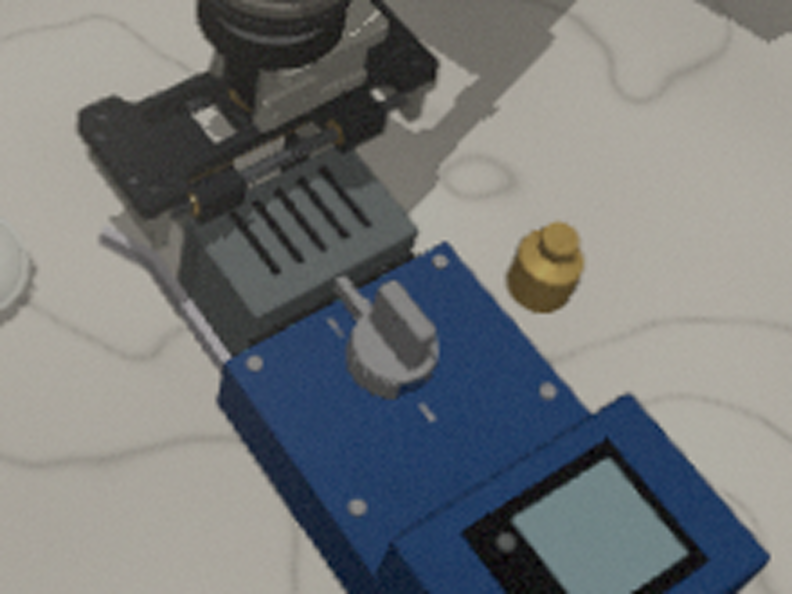

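The blade is in the slot, the cover is square and against the frame, and the push is a steady 19 N. The TCP has moved 22.5 mm past the first blade contact, which puts the tip at about x = 44 mm.

```bash
python3 -c "
from plant import close_job;print(close_job())"
```

```text
the job is handed in; nothing more can be done
None
```

I finished the job and handed it in at about 15.5 s of the 69 s allowed, with the arm still pushing the cover home at about 19 N. The hand-in reports no verdict, so these are my own checks.

**What I did:** I picked the leftmost of the four grey covers and pushed it between the rails until its blade met the fastener at about 14 N. I then gripped the wing, which closed at 11.7 mm, and turned it about 1.22 rad clockwise. After that I pushed the cover fully home.

**Last checks:**
- **Wing and slot:** in the last picture the wing lies along the blade, and the blade runs into the slot.
- **Cover:** it is square, upright and tight against the frame.
- **Blade tip:** the cover moved 22.5 mm past the first contact, which puts the tip at about x = 44 mm.
- **Gasket:** the force rose gently to about 10 N over 8 mm and then climbed steeply, so the gasket is on its stop.
- **Bystanders:** I saw no sign that the dish or weight had moved. The ring, jar and screwdriver were not in the last picture, but the arm did not work near them.

**What disagreed:** the two cameras put the fastener axis 5–8 mm apart. I used the position worked out from where the blade made contact. It matched the wing in the picture, and the grasp confirmed it with low side forces.

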